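# Snap the drilled shaker lid onto the spice jar

### The job

The shaker lid has just been drilled in the small vise: slide the vise's jaw open, then lift the lid out and press it down onto the open jar whose neck it fits, past the click, until it is fully home. Do not stop at the click: keep pressing, and finish with the hand still pressing down firmly on the lid, the jar standing upright on the counter. Leave the other jars and tools where they are.

Things in the scene. Friction and masses are not known exactly. Their poses are not given: they have to be found in the camera images.
- vise: Small grey drill vise bolted to the counter, 193 long, 90 wide. Origin on the counter; its x axis runs along the slide, y across. The face of the fixed jaw (80 wide, top 54 high) is at vise x = 45; moving jaw, rod and round black knob lie to -x. Ways between the jaws 28 high; base to x = -118. A rod bracket 30 wide, 58 high (with a small lever to 75, already released) stands at x = -104 to -116.
- vise_jaw (a joint): Moving jaw of the vise: 0 when closed on the lid (jaw faces 50 mm apart), grows to 0.035 m at full opening as the jaw slides along vise -x. It stays where it is left; about 5 N of sliding friction, no spring.
- jaw_grip (a point): Middle of the top of the moving jaw's rear boss, 54 high; axes as the vise, moves with the jaw. The boss is 34 wide across the vise and reaches from 28 to 54 in height, easily pinched across its width from above. From this point it reaches 18 mm to vise -x and 22 mm to +x, where the equally high but 80 wide front part of the jaw begins.
- lid_seat (a point): Point on the vise: middle of the top of the fixed wooden backing block (40 along the slide, 36 across, top 42 high) between the jaws, on which the lid rests at the start; 25 mm from the fixed jaw's face.
- lid: White plastic snap lid with seven small drilled holes in its top: 50 across, 24 high, 40 g, origin at the centre of its open underside, z up. At the start it lies upright on the backing block, its lower 12 mm between the jaw faces, the upper 12 mm above them. It is hollow 20 deep, with an inner bead 36 across at its lower edge.
- lid_top (a point): Centre of the lid's top face, 24 above its origin.
- jar: The jar to be closed, the narrow-necked open one of three amber glass jars (they change places): loose, 0.3 kg, origin at the centre of its foot, z up. Body 44 across with a paper band, flat shoulder 80 high; on it a neck 34 across with a springy bead 40 across, bevelled at the top, up to 101.
- jar_mouth (a point): Centre of the top of the jar's neck, 101 above its foot. Laid on the neck the lid stops on the springy bead, its underside about 91 above the jar's foot; about 12 N (9 to 15) pushes it over, the force then drops sharply (the click), and 10 mm lower it stops dead, fully home, its underside 81 above the foot, and holds by itself.
- capped_jar: A like jar, already closed with a plain undrilled lid 50 mm across, 105 high; loose, to be left alone. Origin at the centre of its foot.
- wide_jar: A larger open jar, 78 mm across, neck 66 mm across, 74 high; loose, to be left alone. Origin at the centre of its foot.
- mill: Turned wooden pepper mill, 54 across, 148 high, loose, beyond the jars; to be left alone. Origin at the centre of its foot.
- scoop: Steel scoop, 54 across, 85 long, with an 85 mm wooden handle to its -x, lying on the right; to be left alone. Origin on the counter under the back of the scoop.
- drill: Cordless drill lying on its side at the left, about 235 x 195, 62 high; to be left alone. Origin on the counter under its motor housing.
- bit_case: Flat black drill-bit case 75 x 110, 32 high, beyond the vise; to be left alone. Origin at the centre of its underside.
Things that resemble listed ones, but are neither listed nor needed, are in the scene too. Several things have the shape of the lid; the one meant has the colours described above.

How it is judged:
By the outcome, as a careful person would: the job done as asked, in the order asked, and still so for the second after the job is handed in, while the arm keeps its last pose, push and grip.
It also fails if it takes over 48 s, if anything falls off the work surface, if the arm or the gripper's body presses on something with over 40 N, if the wrist force passes 120 N, or if a joint passes its speed limit or range.

### The arm

A 6-joint arm with a two-finger parallel gripper is mounted at the origin on the work surface. World frame = base frame: x ahead of the robot, y to its left, z up, the work surface at z = 0. Lengths are in mm, angles in rad, forces in N, time in s.
With the tool pointing down it reaches from about 300 to 775 mm from the base axis. Payload 14.6 kg.
Tool frame: the origin (TCP) lies midway between the tips of the shut fingers; the grasp point (between the pads) lies grasp_offset behind it (grasp_offset is the distance from the TCP to the grasp point, in mm); z points along the fingers, y is the line along which they close (so a half turn about z gives the same grasp; the last joint's range is limited). The gripper opens to 94 mm and grips with 3 to 60 N. Pads are 16 mm wide; open, the fingers measure 119 mm over their backs; the gripper's body (75 mm by 177 mm) begins 78 mm behind the grasp point.
Start: joints at [-1.245, 0.3, 1.521, -0, 1.321, -0.067], TCP at [210.519, -508.105, 205.446] pointing down, gripper open.
Joint ranges: [-3.03, 3.03], [-0.79, 2.21], [0.23, 2.52], [-1.04, 4.18], [0, 3.07], [-2.55, 2.55]. Speed limits (rad/s): [2.22, 2.22, 2.57, 3.14, 3.14, 3.14].

### API

Orientations are given as [roll, pitch, yaw] about the fixed x, y, z axes, in that order (R = Rz(yaw) Ry(pitch) Rx(roll)).
In Python, from cell import * gives the robot as it stands. The module is installed in compiled form; this text tells all that it offers.
- The arm moves only by the shell command python3 -m jog 'ROWS' [FORCE]. ROWS is JSON, a list of rows, each a list of 3 entries, a list of its own where there are three numbers: the finger opening in mm, from 0 to 94, then the shift along the tool's x, y, z in units of 50 mm (1.0 is 50 mm), then the turn about the tool's z in units of 180 degrees (1.0 is 180 degrees). In form: [[fingers, [dx, dy, dz], twist], ...]. A call has 1 to 20 rows; each row shifts and turns the commanded pose from where the row before left it, along the tool's axes as they then stand; what a row does not reach is not made up. A row lasts 1/10 s, in which the tool goes at most 50 mm and 8.59 degrees, less where a joint would pass 70% of its speed; a pose out of reach is approached as far as the arm can. A call with a number of a shift or a turn outside -1 to 1 is refused whole. A call with a gripper value outside its range is refused whole. The fingers move at their own pace and stop on an object; FORCE is the grip in N (left out, the last holds). Time passes only in rows, so rows that do not move let the fingers close. It gives the time, the measured TCP pose, the force, the opening and the grip force at its end, in the units of the state.
- read_state(): the state, without advancing time (a new reading comes with each control period).
- camera(name): name is "scene" or "top" or "wrist"; returns the picture (384x512x3 uint8, red, green, blue); there is no depth.
- calibration(name): a dict with "mtx" (3x3 intrinsics, pixels), "distortion" ([k1, k2, p1, p2, k3] as OpenCV has them; the pictures are not rectified), "cam_to_world" (4x4, takes a point from camera to world coordinates); the wrist camera has in their place "hand_eye" (4x4, takes a point from camera to tool coordinates, whose origin is the TCP and whose axes are the flange's). Camera axes: x right, y down, z forward; pixel columns grow to the right and rows downward; lengths in mm; the calibration is good to about 2 mm. A picture is of the moment at which its call begins: read the wrist's pose just before it. calibration takes no time and is no camera call.
- sign_off(): hands the job in; it is judged then, once.
Trained networks look in the newest picture that a camera, given by its name, has taken for a name from the list of things; names that differ only in an ending like _2 or _b are one class to them, and where a whole thing is asked for, a point or a joint stands for the part that bears it (a point fixed in the world has none). Each returns a list of dicts, best first, with "conf" (0 to 1); they miss things now and then, are a little off and sometimes report something else, mostly with a low value. They report only what shows in the picture. A call takes as long as a camera call. They do not tell look-alikes from the thing itself.
- regions_of(camera, query): "pixels" (384x512 bool, what is visible of it) and "rect" ([centre column, centre row, width, height] in pixels, round what is visible of it).
The state is a dict: "clock": time; "joints": joint angles; "qd": joint speeds; "effort": joint torques, N m; "eef_pos": TCP position; "eef_rot": TCP orientation; "wrist_force": force on the tool from outside, world axes, zero at the start; "moment": the same for the moment, N m; "finger_gap": finger opening in mm; "finger_force": force on a finger pad.
Only numpy, scipy, OpenCV 4.12 (cv2) and the standard library are available. Lean on these libraries where they do the work, as an engineer would, in place of code of your own. Each camera call takes 0.05 s, during which the arm holds its last target. There are 200 camera calls.

## Working session

There is one attempt and no reset: what is moved stays moved. The work goes in short steps, Python scripts to look and compute and a shell command to move; the robot and the scene stay as the last step left them, time stands still between calls to the robot, and variables do not carry over. Pictures are saved under pics/ and viewed, at most 10 in all, crops included, and the job is handed in when it is done.

```bash
mkdir -p pics; cat > h.py <<'E'
from cell import *
import numpy as np, cv2
def save(n,img): cv2.imwrite('pics/'+n,img[:,:,::-1])
def ray(cam,uv):
    c=calibration(cam); p=cv2.undistortPoints(np.array([[uv]],float),np.array(c['mtx']),np.array(c['distortion']))[0,0]
    T=np.array(c['cam_to_world']) if 'cam_to_world' in c else tool()@np.array(c['hand_eye'])
    return T[:3,3],T[:3,:3]@np.array([p[0],p[1],1])
def tool():
    s=read_state(); from scipy.spatial.transform import Rotation as R
    T=np.eye(4);T[:3,:3]=R.from_euler('xyz',s['eef_rot']).as_matrix();T[:3,3]=s['eef_pos'];return T
def at(cam,uv,z):
    o,d=ray(cam,uv); return (o+d*(z-o[2])/d[2]).round(1)
def proj(cam,P):
    c=calibration(cam); T=np.array(c['cam_to_world']) if 'cam_to_world' in c else tool()@np.array(c['hand_eye'])
    W=np.linalg.inv(T); return cv2.projectPoints(np.array(P,float).reshape(-1,3),cv2.Rodrigues(W[:3,:3])[0],W[:3,3],np.array(c['mtx']),np.array(c['distortion']))[0].reshape(-1,2).round(1)
E
python3 - <<'E'
from h import *
s=read_state();print({k:np.round(v,3) for k,v in s.items()})
import cell; print([k for k in dir(cell) if 'off' in k])
a=camera('top');b=camera('scene')
save('top.png',a);save('scene.png',b)
for c in('top','scene'): print(c,np.array(calibration(c)['cam_to_world']).round(2)[:3].tolist())
for q in ['vise','vise_jaw','lid','jar','capped_jar','wide_jar','mill','bit_case','drill','scoop']:
    for c in ('top','scene'):
        print(q,c,[(round(r['conf'],2),np.round(r['rect']).tolist()) for r in regions_of(c,q)][:5])
E
```

```text
{'clock': np.float64(0.0), 'joints': array([-1.245,  0.3  ,  1.522,  0.   ,  1.321, -0.067]), 'qd': array([-0.001, -0.001, -0.001,  0.001,  0.002, -0.002]), 'effort': array([-1.0000e-03, -5.3180e+01, -3.5274e+01,  7.1000e-02,  2.5000e-02,
       -0.0000e+00]), 'eef_pos': array([ 210.436, -507.852,  204.871]), 'eef_rot': array([-3.14 , -0.   ,  0.393]), 'wrist_force': array([ 0.759, -0.188,  0.624]), 'moment': array([-0.026,  0.046,  0.031]), 'finger_force': np.float64(0.0), 'finger_gap': np.float64(94.194)}
['grasp_offset', 'sign_off']
top [[0.06, -0.98, 0.2, 347.36], [-1.0, -0.05, 0.01, -21.77], [-0.0, -0.2, -0.98, 1327.85]]
scene [[-0.42, 0.63, -0.65, 1339.46], [0.91, 0.3, -0.3, 347.17], [0.0, -0.72, -0.7, 867.16]]
vise top [(0.73, [203.0, 217.0, 44.0, 74.0])]
vise scene [(0.94, [309.0, 216.0, 56.0, 74.0]), (0.45, [313.0, 205.0, 36.0, 43.0])]
vise_jaw top [(0.73, [276.0, 195.0, 11.0, 16.0]), (0.58, [201.0, 231.0, 27.0, 52.0])]
vise_jaw scene [(0.87, [314.0, 203.0, 39.0, 40.0]), (0.19, [229.0, 202.0, 14.0, 36.0])]
lid top [(0.78, [203.0, 196.0, 16.0, 14.0]), (0.74, [242.0, 188.0, 13
[... 368 characters left out ...]
e_jar top [(0.68, [280.0, 245.0, 27.0, 26.0]), (0.44, [202.0, 219.0, 44.0, 79.0]), (0.3, [393.0, 230.0, 20.0, 54.0]), (0.24, [204.0, 197.0, 16.0, 14.0])]
wide_jar scene [(0.68, [248.0, 177.0, 25.0, 30.0])]
mill top [(0.71, [336.0, 166.0, 23.0, 32.0])]
mill scene [(0.64, [154.0, 203.0, 18.0, 44.0])]
bit_case top [(0.79, [243.0, 154.0, 37.0, 29.0]), (0.66, [276.0, 197.0, 12.0, 19.0])]
bit_case scene [(0.95, [245.0, 258.0, 45.0, 34.0]), (0.25, [306.0, 224.0, 21.0, 16.0])]
drill top [(0.69, [99.0, 229.0, 69.0, 89.0])]
drill scene [(0.75, [431.0, 235.0, 77.0, 67.0])]
scoop top [(0.66, [393.0, 231.0, 14.0, 57.0]), (0.35, [203.0, 231.0, 28.0, 54.0])]
scoop scene [(0.57, [143.0, 161.0, 39.0, 36.0])]
```

View pics/top.png

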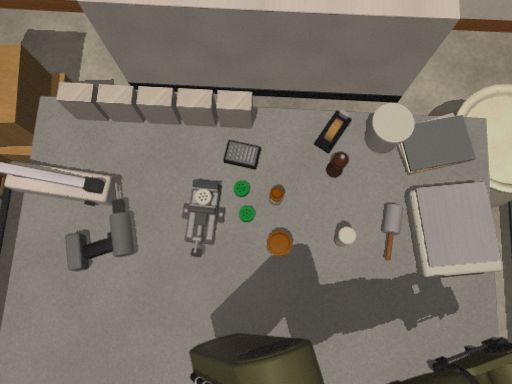

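View pics/scene.png

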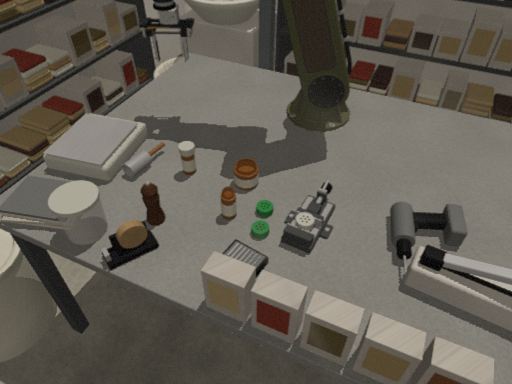

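The top view shows lid candidates: white drilled one in the vise (203,197), green ones at (242,188) and (247,213). The white one fits (colour, and it's in the vise). Jars: narrow open (277,194), wide open (280,243), capped (345,235); the narrow one fits. I'll confirm both in one enlarged crop.

```bash
python3 - <<'E'
from h import *
a=cv2.imread('pics/top.png')[145:265,170:300]; cv2.imwrite('pics/crop.png',cv2.resize(a,None,fx=5,fy=5,interpolation=cv2.INTER_CUBIC)[:600])
print(grasp_offset)
print('lid',at('top',(203,197),66),at('scene',(305.5,219),66))
camera('top')
for cam in('top','scene'):
  camera(cam)
  for q in('lid','jar','wide_jar','vise','jar_mouth'):
    for r in regions_of(cam,q)[:3]:
        m=r['pixels'];v,u=np.nonzero(m);print(cam,q,round(r['conf'],2),u.mean().round(1),v.mean().round(1),'z66',at(cam,(u.mean(),v.mean()),66)[:2],'z50',at(cam,(u.mean(),v.mean()),50)[:2])
print('knob z30',at('top',(196,252),40),'mouth',at('top',(277,188),101), at('scene',(229,192),101))
E
```

```text
18.8
lid [612.7 159.4  66. ] [618.  164.3  66. ]
top lid 0.77 240.9 188.4 z66 [646.1  45.1] z50 [649.9  46. ]
top lid 0.73 203.2 196.5 z66 [614.4 158.9] z50 [617.8 161.2]
top lid 0.66 246.5 213.4 z66 [569.2  23.3] z50 [572.   23.8]
top jar 0.68 276.0 194.9 z66 [631.7 -63.5] z50 [635.3 -64. ]
top jar 0.17 202.6 196.3 z66 [614.7 160.7] z50 [618.1 163. ]
top wide_jar 0.7 279.5 243.4 z66 [483.6 -80.6] z50 [485.3 -81.4]
top vise 0.58 203.1 215.3 z66 [555.9 154.6] z50 [558.6 156.8]
top jar_mouth 0.57 275.9 194.6 z66 [632.4 -63.1] z50 [636.  -63.6]
top jar_mouth 0.55 200.5 219.9 z66 [541.6 161.1] z50 [544.1 163.4]
scene lid 0.83 260.4 228.9 z66 [702.1  68.3] z50 [689.3  62.7]
scene lid 0.7 305.3 220.3 z66 [622.8 165.4] z50 [608.5 161.8]
scene lid 0.53 265.3 208.2 z66 [627.3  49.1] z50 [613.   43.2]
scene jar 0.79 228.7 202.7 z66 [651.4 -52.8] z50 [637.6 -60.7]
scene vise 0.6 310.1 220.5 z66 [618.1 177.4] z50 [603.7 174. ]
scene jar_mouth 0.8 228.1 203.0 z66 [653.1 -54. ] z50 [639.4 -62. ]
knob z30 [446.3 170.5  40. ] mouth [645.  -64.2 101. ] [644.1 -54.1 101. ]
```

View pics/crop.png

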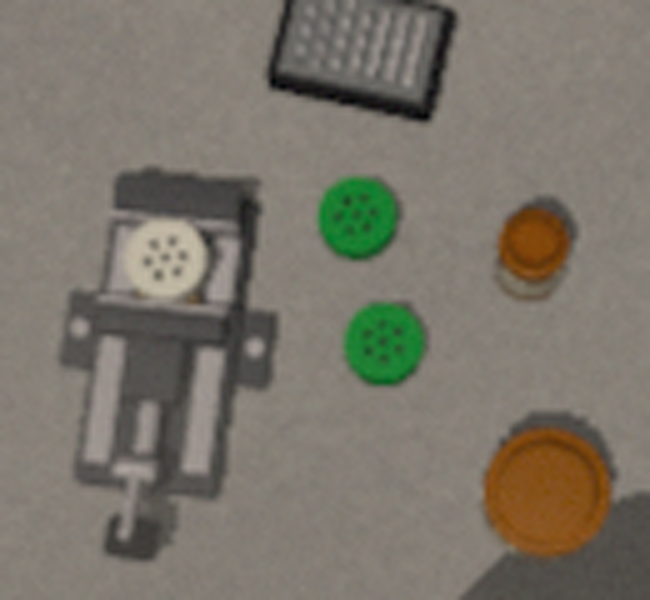

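The crop confirms the white drilled lid in the vise (crop 167,258), green ones are decoys; the narrow jar is at crop (533,240). Moving over the vise's jaw.

```bash
python3 -m jog '[[94,[0,0,0],0.037],[94,[0,0,0],0.037],[94,[0,0,0],0.037],[94,[0,0,0],0.037],[94,[0.36,-0.86,-0.05],0],[94,[0.36,-0.86,-0.05],0],[94,[0.36,-0.86,-0.05],0],[94,[0.36,-0.86,-0.05],0],[94,[0.36,-0.86,-0.05],0],[94,[0.36,-0.86,-0.05],0],[94,[0.36,-0.86,-0.05],0],[94,[0.36,-0.86,-0.05],0],[94,[0.36,-0.86,-0.05],0],[94,[0.36,-0.86,-0.05],0],[94,[0.36,-0.86,-0.05],0],[94,[0.36,-0.86,-0.05],0],[94,[0.36,-0.86,-0.05],0],[94,[0.36,-0.86,-0.05],0],[94,[0.36,-0.86,-0.05],0],[94,[0.36,-0.86,-0.05],0]]'
python3 -m jog '[[94,[0,0,0],0],[94,[0,0,0],0]]'
python3 - <<'E'
from h import *
print(np.array(calibration('wrist')['hand_eye']).round(2).tolist())
save('w1.png',camera('wrist'))
for q in('lid','vise_jaw','vise'):
    for r in regions_of('wrist',q)[:3]:
        m=r['pixels'].astype(np.uint8);v,u=np.nonzero(m);print(q,round(r['conf'],2),np.round(r['rect']),u.mean().round(1),v.mean().round(1),at('wrist',(r['rect'][0],r['rect'][1]),66 if q=='lid' else 54)[:2],cv2.minAreaRect(np.c_[u,v].astype(np.float32)))
E
```

```text
clock: 3.75
eef_pos: [547.9, 159.3, 245.6]
eef_rot: [-3.142, -0.0, -0.072]
wrist_force: [0.1, -1.0, 0.3]
finger_gap: 93.8
finger_force: 0.0
clock: 3.95
eef_pos: [547.2, 157.8, 244.9]
eef_rot: [3.141, 0.001, -0.071]
wrist_force: [0.1, -1.1, 0.7]
finger_gap: 94.0
finger_force: 0.0
[[-0.0, -0.96, -0.28, 83.63], [1.0, -0.0, -0.0, 0.53], [0.0, -0.28, 0.96, -178.29], [0.0, 0.0, 0.0, 1.0]]
lid 0.91 [325.  91.  40.  38.] 323.6 89.4 [655.1  57.9] ((323.2500305175781, 89.24999237060547), (34.64822769165039, 39.59797668457031), 45.0)
lid 0.85 [246. 131.  40.  36.] 246.4 127.1 [613.  161.7] ((246.5, 128.0), (36.0, 37.0), 90.0)
lid 0.58 [339. 148.  40.  35.] 337.7 145.0 [582.8  39.7] ((337.60003662109375, 144.80001831054688), (35.77708435058594, 33.98823165893555), 26.56505012512207)
vise_jaw 0.71 [410. 204.  75.  58.] 408.9 202.0 [490.8 -73.6] ((408.4309997558594, 202.67242431640625), (71.49270629882812, 52.551780700683594), 21.801406860351562)
vise_jaw 0.7 [249. 195.  55. 107.] 247.9 174.3 [522.6 164.9] ((247.5, 196.0), (57.0, 104.0), 0.0)
vise 0.66 [249. 167.  88. 163.] 248.0 157.8 [563.5 161.5] ((247.5, 166.0), (164.0, 85.0), 90.0)
vise 0.25 [320.  20.  87.  40.] 318.8 17.0 [741.7  58.9] ((318.5, 19.5), (39.0, 85.0), 90.0)
```

View pics/w1.png

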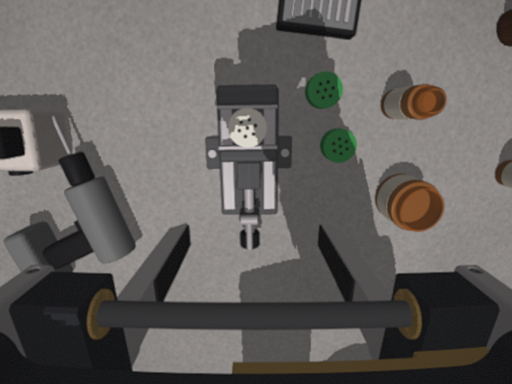

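The wrist view shows the vise nearly aligned with the tool: lid (246,127), boss about (248,175), knob (249,238), jar mouth (426,101).

```bash
python3 - <<'E'
from h import *
a=cv2.imread('pics/w1.png')[75:260,190:310]; cv2.imwrite('pics/c2.png',cv2.resize(a,None,fx=3.2,fy=3.2,interpolation=cv2.INTER_CUBIC))
for n,uv,z in [('fixL',(217,104),54),('fixR',(278,104),54),('jawL',(218,149),54),('jawR',(278,149),54),('knob',(249.5,238),43),('boss top',(248.5,161),54),('boss end',(248.5,197),54),('lidtop',(246.5,127),66),('baseL',(221,213),28),('baseR',(276,213),28),('mouth',(429,100),101)]: print(n,at('wrist',uv,z))
E
```

```text
fixL [650.2 197.   54. ]
fixR [644.2 116.7  54. ]
jawL [591.1 202.   54. ]
jawR [585.  119.7  54. ]
knob [449.1 169.9  43. ]
boss top [571.4 161.5  54. ]
boss end [519.2 165.6  54. ]
lidtop [618.  160.2  66. ]
baseL [488.3 212.1  28. ]
baseR [481.9 125.6  28. ]
mouth [636.7 -57.9 101. ]
```

View pics/c2.png

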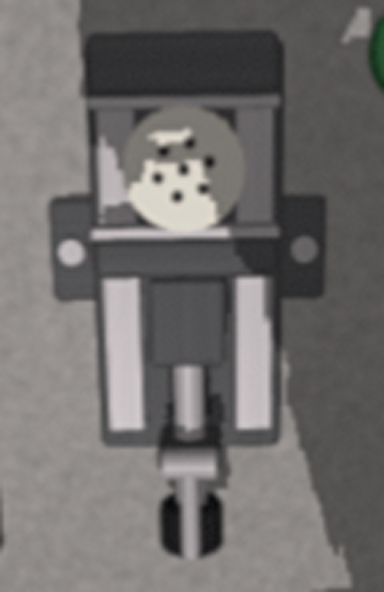

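Boss centre ≈ (549,163.5), vise yaw −0.0745; consistent with 40×34 boss. Going down and pinching.

```bash
python3 -m jog '[[70,[0.02,-0.116,0.6],0],[70,[0,0,0.8],0],[70,[0,0,0.8],0],[70,[0,0,0.8],0],[70,[0,0,0.7],0],[70,[0,0,0.5],0],[70,[0,0,0.04],0],[70,[0,0,0],0]]' 25
python3 -m jog '[[30,[0,0,0],0],[30,[0,0,0],0],[30,[0,0,0],0],[30,[0,0,0],0],[30,[0,0,0],0]]' 25
```

```text
clock: 4.95
eef_pos: [549.0, 162.5, 34.2]
eef_rot: [-3.142, -0.0, -0.073]
wrist_force: [0.1, 0.4, 0.1]
finger_gap: 69.7
finger_force: 0.0
clock: 5.45
eef_pos: [549.2, 165.8, 33.9]
eef_rot: [-3.136, -0.002, -0.073]
wrist_force: [4.6, 40.3, -8.9]
finger_gap: 34.0
finger_force: 23.7
```

Gripped at 34.0; a lateral 40 N shows I'm ~3 mm off; follow over, then slide.

```bash
python3 -m jog '[[30,[0,-0.05,0],0],[30,[0,-0.02,0],0],[30,[-0.1,0,0],0],[30,[-0.14,0,0],0],[30,[-0.14,0,0],0],[30,[-0.14,0,0],0],[30,[-0.12,0,0],0],[30,[0,0,0],0],[30,[0,0,0],0]]' 25
```

```text
clock: 6.35
eef_pos: [517.1, 167.9, 33.8]
eef_rot: [3.14, 0.0, -0.072]
wrist_force: [-2.3, -8.1, 5.3]
finger_gap: 33.5
finger_force: 25.0
```

Jaw opened 32 mm. Release, rise, and look at the lid close up.

```bash
python3 -m jog '[[80,[0,0,0],0],[80,[0,0,0],0],[80,[0,0,0],0],[80,[0,0,-0.6],0],[80,[0,0,-0.8],0],[80,[0.4,0,-0.9],0],[80,[0.7,0,-0.1],0],[80,[0.5,0,0],0],[80,[0,0,0],0],[80,[0,0,0],0],[80,[0,0,0],0]]' 25
python3 - <<'E'
from h import *
save('w2.png',camera('wrist'))
for q,z in(('lid',66),('lid',54),('vise_jaw',54)):
    for r in regions_of('wrist',q)[:3]:
        m=r['pixels'].astype(np.uint8);v,u=np.nonzero(m);c=np.c_[u,v].astype(np.float32)
        print(q,round(r['conf'],2),np.round(r['rect']),cv2.minEnclosingCircle(c),at('wrist',cv2.minEnclosingCircle(c)[0],z)[:2])
print(proj('wrist',[617,160.4,66]))
E
```

```text
clock: 7.45
eef_pos: [596.1, 163.3, 153.2]
eef_rot: [3.141, 0.001, -0.072]
wrist_force: [0.6, 0.3, 0.2]
finger_gap: 80.3
finger_force: 0.0
lid 0.8 [253. 179.  50.  46.] ((254.1039581298828, 178.11639404296875), 24.844614028930664) [619.2 160.9]
lid 0.79 [364. 191.  46.  42.] ((363.5, 190.5), 23.162569046020508) [598.   48.1]
lid 0.8 [253. 179.  50.  46.] ((254.1039581298828, 178.11639404296875), 24.844614028930664) [616.6 161.1]
lid 0.79 [364. 191.  46.  42.] ((363.5, 190.5), 23.162569046020508) [594.4  43.2]
vise_jaw 0.78 [255. 278.  67. 116.] ((254.35784912109375, 273.54412841796875), 62.562076568603516) [500.5 169.1]
[[254.7 180.4]]
```

View pics/w2.png

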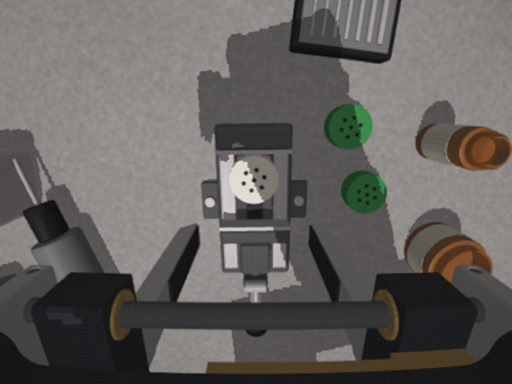

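Lid now stands free with the jaw open (centre at 253,179) → (617.7,160.5).

```bash
python3 -m jog '[[80,[0.434,0.023,0.3],0],[80,[0,0,0.7],0],[80,[0,0,0.7],0],[80,[0,0,0.4],0],[80,[0,0,0.04],0],[80,[0,0,0],0]]' 25
python3 -m jog '[[40,[0,0,0],0],[40,[0,0,0],0],[40,[0,0,0],0],[40,[0,0,0],0],[40,[0,0,0],0]]' 45
```

```text
clock: 8.25
eef_pos: [618.6, 160.5, 47.0]
eef_rot: [-3.142, -0.0, -0.072]
wrist_force: [-0.0, -0.4, 0.8]
finger_gap: 80.0
finger_force: 0.0
clock: 8.75
eef_pos: [618.7, 160.4, 46.9]
eef_rot: [-3.141, -0.001, -0.072]
wrist_force: [-0.9, -0.4, 3.7]
finger_gap: 48.8
finger_force: 45.0
```

Gripped. Lift straight up, then toward the jar, stopping short to look.

```bash
python3 -m jog '[[40,[0,0,-0.3],0],[40,[0,0,-0.7],0],[40,[0,0,-0.8],0],[40,[0,0,-0.6],0],[40,[-0.1,0.4,-0.46],0],[40,[-0.1,0.7,0],0],[40,[-0.11,0.75,0],0],[40,[-0.11,0.75,0],0],[40,[-0.11,0.75,0],0],[40,[-0.12,0.7,0],0],[40,[0,0.41,0],0],[40,[0,0,0],0],[40,[0,0,0],0],[40,[0,0,0],0]]' 50
python3 - <<'E'
from h import *
save('w3.png',camera('wrist'))
for q,z in(('lid',66),('jar',101),('jar_mouth',101)):
    for r in regions_of('wrist',q)[:3]:
        m=r['pixels'].astype(np.uint8);v,u=np.nonzero(m);c=np.c_[u,v].astype(np.float32)
        print(q,round(r['conf'],2),np.round(r['rect']),cv2.minEnclosingCircle(c),at('wrist',cv2.minEnclosingCircle(c)[0],z)[:2])
E
```

```text
clock: 10.15
eef_pos: [570.1, -58.8, 189.8]
eef_rot: [-3.141, -0.0, -0.071]
wrist_force: [0.1, 0.6, -0.0]
finger_gap: 48.9
finger_force: 50.0
lid 0.75 [254. 242.  75.  77.] ((253.44297790527344, 242.90452575683594), 39.45333480834961) [502.6 -53.9]
lid 0.74 [168. 117.  44.  43.] ((165.58163452148438, 117.79081726074219), 22.00692367553711) [659.5  31.4]
jar 0.9 [253. 132.  41.  43.] ((252.49008178710938, 132.99119567871094), 21.719423294067383) [637.9 -62.9]
jar_mouth 0.72 [253. 242.  74.  76.] ((253.13497924804688, 242.77359008789062), 40.24405288696289) [520.3 -55.1]
jar_mouth 0.7 [254. 131.  46.  39.] ((253.23704528808594, 132.91363525390625), 20.86761474609375) [637.9 -63.7]
```

View pics/w3.png

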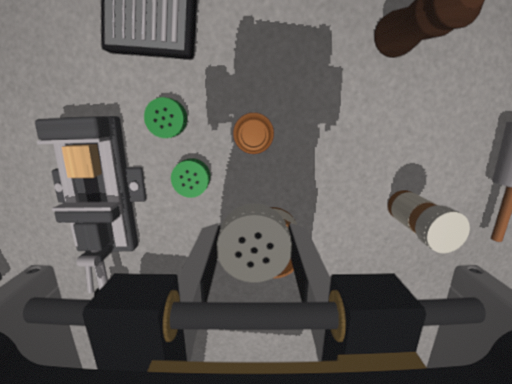

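The lid (254,247) is held level; the jar, seen from right above, is concentric at (253,133). Compare both in the same picture.

```bash
python3 - <<'E'
from h import *
T=tool()
a=cv2.imread('pics/w3.png')[90:300,190:320]; cv2.imwrite('pics/c4.png',cv2.resize(a,None,fx=2.8,fy=2.8,interpolation=cv2.INTER_CUBIC))
th=np.linspace(0,6.28,8,endpoint=False)
for uv,z in(((254.5,246.5),209),((253.5,133),101),((253.,132.5),80)):
    P=at('wrist',uv,z);print(uv,P,(np.linalg.inv(T)@np.r_[P,1])[:3].round(1))
print(proj('wrist',[[637.9+17*np.cos(t),-63.3+17*np.sin(t),101] for t in th]).tolist())
E
```

```text
(254.5, 246.5) [571.4 -60.  209. ] [  1.4   0.9 -19.5]
(253.5, 133) [637.8 -64.  101. ] [67.9  0.2 88.5]
(253.0, 132.5) [637.1 -63.4  80. ] [ 67.2  -0.3 109.5]
[[251.5, 115.0], [239.5, 121.2], [235.4, 134.2], [241.5, 146.2], [254.0, 150.4], [265.8, 144.5], [270.2, 131.8], [264.4, 119.4]]
```

View pics/c4.png

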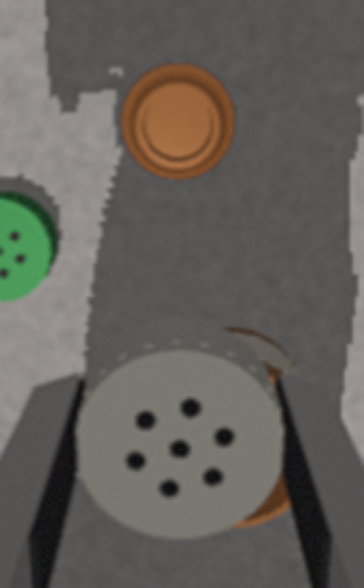

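Offset: 68 mm ahead, −0.5 mm across. Move over and come down near the neck.

```bash
python3 -m jog '[[40,[0.36,-0.01,0],0],[40,[0.6,0,0],0],[40,[0.4,0,0.2],0],[40,[0,0,0.6],0],[40,[0,0,0.5],0],[40,[0,0,0.3],0],[40,[0,0,0],0],[40,[0,0,0],0]]' 60
python3 -m jog '[[40,[0,0,0.06],0],[40,[0,0,0.06],0],[40,[0,0,0.04],0],[40,[0,0,0],0],[40,[0,0,0],0]]' 60
```

```text
clock: 11.15
eef_pos: [638.3, -64.0, 110.5]
eef_rot: [3.142, -0.001, -0.072]
wrist_force: [0.5, -0.3, -0.3]
finger_gap: 48.5
finger_force: 60.0
clock: 11.65
eef_pos: [637.8, -64.1, 101.5]
eef_rot: [-3.142, -0.0, -0.072]
wrist_force: [0.2, 0.5, 0.2]
finger_gap: 48.2
finger_force: 60.0
```

```bash
python3 - <<'E'
from h import *
camera('scene');save('s4.png',camera('scene'))
a=cv2.imread('pics/s4.png')[120:260,150:330]; cv2.imwrite('pics/c5.png',cv2.resize(a,None,fx=4,fy=4,interpolation=cv2.INTER_CUBIC))
E
```

```text
(no output)
```

View pics/c5.png

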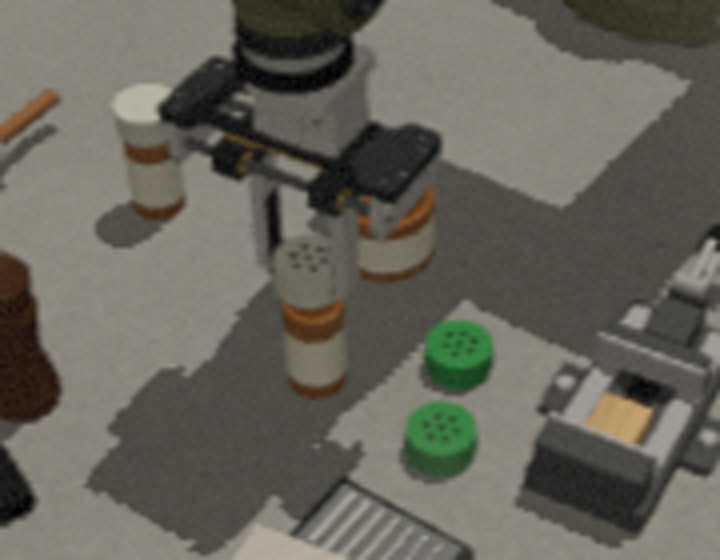

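The lid sits over the narrow neck (crop 310,290 over jar 313,313), with no lateral force. Press on slowly.

```bash
python3 -m jog '[[40,[0,0,0.04],0],[40,[0,0,0.04],0],[40,[0,0,0.04],0],[40,[0,0,0],0],[40,[0,0,0],0]]' 60
```

```text
clock: 12.25
eef_pos: [637.9, -64.1, 95.5]
eef_rot: [-3.142, -0.0, -0.072]
wrist_force: [-0.3, 1.2, 2.0]
finger_gap: 49.0
finger_force: 60.0
```

```bash
python3 -m jog '[[40,[0,0,0.02],0],[40,[0,0,0.02],0],[40,[0,0,0],0]]' 60; python3 -m jog '[[40,[0,0,0.02],0],[40,[0,0,0.02],0],[40,[0,0,0],0]]' 60;  python3 -m jog '[[40,[0,0,0.02],0],[40,[0,0,0.02],0],[40,[0,0,0],0]]' 60
```

```text
clock: 12.55
eef_pos: [638.3, -64.0, 94.3]
eef_rot: [-3.142, -0.001, -0.072]
wrist_force: [-0.6, 2.0, 7.6]
finger_gap: 48.8
finger_force: 60.0
clock: 12.85
eef_pos: [637.9, -64.1, 91.5]
eef_rot: [3.141, -0.0, -0.072]
wrist_force: [0.6, 0.7, 1.5]
finger_gap: 49.1
finger_force: 60.0
clock: 13.15
eef_pos: [637.4, -64.1, 88.6]
eef_rot: [-3.142, 0.001, -0.072]
wrist_force: [-1.0, 0.7, -4.3]
finger_gap: 48.6
finger_force: 60.0
```

Clicked. Keep on to the hard stop.

```bash
python3 -m jog '[[40,[0,0,0.02],0],[40,[0,0,0.02],0],[40,[0,0,0],0]]' 60; python3 -m jog '[[40,[0,0,0.02],0],[40,[0,0,0.02],0],[40,[0,0,0],0]]' 60;  python3 -m jog '[[40,[0,0,0.02],0],[40,[0,0,0],0]]' 60
```

```text
clock: 13.45
eef_pos: [637.7, -64.1, 87.1]
eef_rot: [-3.142, 0.001, -0.072]
wrist_force: [0.1, 1.4, -3.3]
finger_gap: 48.7
finger_force: 60.0
clock: 13.75
eef_pos: [638.6, -64.0, 86.4]
eef_rot: [-3.141, -0.002, -0.072]
wrist_force: [0.6, 1.7, 4.4]
finger_gap: 48.6
finger_force: 60.0
clock: 13.95
eef_pos: [639.0, -63.9, 86.2]
eef_rot: [-3.141, -0.004, -0.072]
wrist_force: [0.9, 2.1, 10.6]
finger_gap: 48.7
finger_force: 60.0
```

```bash
python3 -m jog '[[40,[0,0,0.02],0],[40,[0,0,0.02],0],[40,[0,0,0],0]]' 60; python3 -m jog '[[40,[0,0,0.01],0],[40,[0,0,0],0],[40,[0,0,0],0],[40,[0,0,0],0]]' 60
```

```text
clock: 14.25
eef_pos: [639.9, -63.6, 86.1]
eef_rot: [-3.141, -0.007, -0.072]
wrist_force: [0.2, 5.1, 22.3]
finger_gap: 48.7
finger_force: 60.0
clock: 14.65
eef_pos: [640.1, -63.6, 86.0]
eef_rot: [-3.141, -0.007, -0.072]
wrist_force: [-0.4, 6.4, 24.2]
finger_gap: 48.6
finger_force: 60.0
```

```bash
python3 -m jog '[[40,[0,0,0.015],0],[40,[0,0,0],0],[40,[0,0,0],0],[40,[0,0,0],0]]' 60; python3 - <<'E'
from h import *
save('s5.png',camera('scene'))
a=cv2.imread('pics/s5.png')[120:260,150:330]; cv2.imwrite('pics/c6.png',cv2.resize(a,None,fx=4,fy=4,interpolation=cv2.INTER_CUBIC))
E
```

```text
clock: 15.05
eef_pos: [640.4, -63.5, 86.0]
eef_rot: [-3.141, -0.008, -0.072]
wrist_force: [-2.0, 7.1, 29.2]
finger_gap: 48.6
finger_force: 60.0
```

View pics/c6.png

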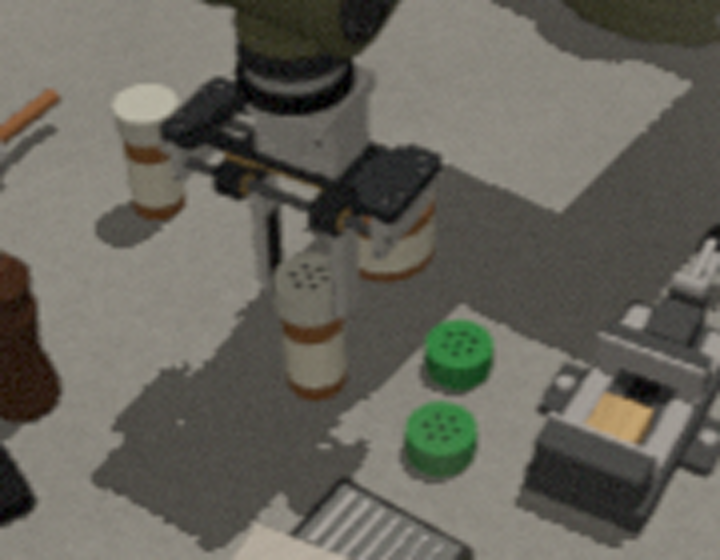

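The lid is down on the shoulder (crop 310,300), the neck hidden, the jar upright, and the other things unmoved, with 29 N steady. Handing in.

```bash
python3 -c "from cell import *; print(sign_off())"
```

```text
the job is handed in; nothing more can be done
None
```

The vise jaw was slid open, and the drilled lid was moved to the narrow-necked jar and pressed past the click to its hard stop; I handed in at about 15 s, the hand still pressing with about 29 N and the jar upright.

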